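Pull the filter insert and show it to the inspection camera

TASK

Swing the hood of the small filter holder open, all the way back past upright so that it stays open, then draw the filter insert (the plate with the grip tab) straight up out of its slot. Show it to the inspection camera: hold it upright and still about 9 cm in front of the lens, centred on the lens and with a broad face squarely to it, and finish there while still holding it. Leave the blank plate in its slot and the other things on the bench undisturbed.

Things in the scene. Friction and masses are not known exactly. Their poses are not given: they have to be found in the camera images.
- holder: Filter holder fixed to the bench: grey slotted block with feet plate, 78 mm deep (local x -36..42), 112 mm wide (y), 70 mm high. Origin on the bench under the slot centre; local x points from its vented front to its rear, z up. Two upright slots, 50 mm (x) by 9 mm (y), centred at local y = +26 and -26 mm, slot floor 14 mm above the bench; one holds the filter insert, the other the blank plate, either way round.
- hood (a joint): Angle of the hood that covers the slots, rad: 0 closed, 1.57 upright, stop at 1.70; may start slightly ajar (up to 0.1). Stiff hinge (about 0.09 N m friction): the 0.1 kg hood stays where it is left. Closed, it covers the block with 3 mm walls up to 105 mm above the bench. Turns about the local y axis of the holder at point hood_hinge; opening lifts the front edge up and back.
- hood_hinge (a point): Point on the hood's hinge axis, mid width: holder local (42, 0, 70) mm.
- hood_knob (a point): Centre of the hood's pull knob: a black barrel of 16 mm diameter and 20 mm length lying along the holder's y, on a 10 mm wide, 6 mm thick tongue in front of the hood, 103 mm in front of the hinge axis and 15 mm above it when closed. Can be pinched from above across its two flat end faces, and then turns between the fingers. Moves with the hood.
- filter_insert: Filter insert, loose, about 50 g: pleated plate in an aluminium frame, 46 mm wide (local x), 6 mm thick (local y, normal to its broad faces), 52 mm high, with a black grip tab on top, 26 mm (x) by 10 mm (y), 59 to 84 mm above the insert's lower edge, on a short neck. Origin at the centre of its lower edge, z up. Stands in a slot, axes parallel to the holder's, the tab 73 to 98 mm above the bench. Both broad faces alike.
- insert_center (a point): Centre of the insert's broad plate, 26 mm above its lower edge.
- blank: Blank plate, loose, plain aluminium, 46x6x52 mm without a tab, standing in the other slot with its top just below the block's top. Origin at the centre of its lower edge, axes as the insert's. Stays where it is.
- camera_stand: Inspection camera, fixed: round 68 mm foot, thin post, black head 50x40x36 mm centred 130 mm above the bench (top at 148 mm), round lens barrel. Origin on the bench under the head; the lens looks along local -x, level, its face 47 mm from the post axis.
- view_point (a point): Point on the lens axis, 90 mm in front of the lens face, 130 mm above the bench: where the centre of the insert's plate belongs. Axes as the camera stand's.
- hex_key: Bystander, loose: hex key, 28x75x6 mm, origin at the centre of its underside.
- terminal_strip: Bystander, loose: white six-way terminal strip, 18x72x17 mm, origin at the centre of its underside.
- plug_gauge: Bystander, loose: plug gauge, a stepped rod 15x99x15 mm, origin at the centre of its underside.
- switch_0: Bystander, loose: small rocker switch, 34x31x25 mm, origin at the centre of its underside.
Not all that is in view belongs to the job. Of the things that look like the holder, the larger one is meant. Several things look just like the camera_stand: the one meant starts nearest to the robot's base.

How it is judged:
By the outcome, as a careful person would: the job done as asked, in the order asked, and still so for the second after the job is handed in, while the arm keeps its last pose, push and grip.
It also fails if it takes over 51 s, if anything falls off the work surface, if the arm or the gripper's body presses on something with over 40 N, if the wrist force passes 120 N, or if a joint passes its speed limit or range.

ROBOT

A 7-joint arm with a two-finger parallel gripper is mounted at the origin on a cart in front of the work surface, level with it; the furniture and walls round the work are solid. World frame = base frame: x ahead of the robot, y to its left, z up, the work surface at z = 0. Lengths are in m, angles in rad, forces in N, time in s.
With the tool pointing down it reaches from about 0.4 to 0.9 m from the base axis. Payload 5.6 kg.
Tool frame: the origin (TCP) lies at the very end of the fingers, on their centre line; the grasp point (between the pads) lies 19 mm behind it (arm.grip_depth is the distance from the TCP to the grasp point, in m); z points along the fingers, y is the direction in which the jaws open and shut (so a half turn about z gives the same grasp; the last joint's range is limited). The gripper opens to 92 mm and grips with 3 to 60 N. Pads are 20 mm wide; open, the fingers measure 128 mm over their backs; the gripper's body (75 mm by 189 mm) begins 69 mm behind the grasp point.
Start: joints at [-1.254, 0.468, -0.012, 1.603, 0.006, 1.071, -0.056], TCP at [0.229, 0.608, 0.215] pointing down, gripper open.
Joint ranges: [-2.53, 2.53], [-0.31, 2.02], [-1.57, 1.55], [0.28, 2.44], [-1.29, 4.43], [0.15, 1.84], [-2.92, 2.92]. Speed limits (rad/s): [2.57, 2.57, 3.14, 3.14, 3.14, 3.14, 3.14].

INTERFACE

Orientations are given as a rotation vector (axis times angle).
In Python, from station import arm, imaging gives the robot as it stands.
- The arm moves only by the shell command python3 -m inch 'ROWS'. ROWS is JSON, a list of rows, each an object with "delta_pos": the shift along the tool's x, y, z in cm, a list of three; "rotation": the turn, a rotation vector about the tool's x, y, z in degrees, a list of three; "claw": the finger opening in cm, from 0 to 9.19. A call has 1 to 12 rows; each row shifts and turns the pose as measured when the row begins, along the tool's axes as they then stand; what a row does not reach is not made up. A row lasts 1/8 s, in which the tool goes at most 62.5 mm and 10.7 degrees, less where a joint would pass 70% of its speed; a pose out of reach is approached as far as the arm can. A call with a gripper value outside its range is refused whole. The fingers move at their own pace and stop on an object; the grip force is fixed at half the most. Time passes only in rows, so rows that do not move let the fingers close. It gives the time, the measured TCP pose, the force and the opening at its end, in the units of the state.
- arm.observe(): the state, without advancing time (a new reading comes with each control period).
- imaging.camera(name): name is "scene" or "top" or "wrist"; returns a dict with "image" (420x560x3 uint8, red, green, blue), "camera_matrix" (3x3 intrinsics, pixels), "distortion" ([k1, k2, p1, p2, k3] as OpenCV has them; the pictures are not rectified), "position" and "rotation" of the camera in the world. Camera axes: x right, y down, z forward; pixel columns grow to the right and rows downward; lengths in m; the calibration is good to about 2 mm. A picture is of the moment at which its call begins. There is no depth.
- arm.finish_job(): hands the job in, once; it reports no verdict.
The state is a dict: "time_s": time; "joint_positions": joint angles; "joint_velocities": joint speeds; "effort": joint torques, N m; "position": TCP position; "tcp_rot": TCP orientation; "ft_force": force on the tool from outside, world axes, zero at the start; "torque": the same for the moment, N m; "grip_width": finger opening in m.
Only numpy, scipy, OpenCV 4.12 (cv2) and the standard library are available. Lean on these libraries where they do the work, as an engineer would, in place of code of your own. Each camera call takes 0.05 s, during which the arm holds its last target.

## Working session

There is one attempt and no reset: what is moved stays moved. The work goes in short steps, Python scripts to look and compute and a shell command to move; the robot and the scene stay as the last step left them, time stands still between calls to the robot, and variables do not carry over. Pictures are saved under pics/ and viewed, and the job is handed in when it is done.

```bash
ls; mkdir -p pics
python3 - <<'E'
from station import arm, imaging
import cv2
s=arm.observe(); print(s)
for n in ["scene","top","wrist"]:
    c=imaging.camera(n); cv2.imwrite(f"pics/{n}0.png",c["image"][:,:,::-1]); print(n,c["camera_matrix"].tolist(),c["distortion"],c["position"],c["rotation"])
E
```

```text
pics
{'time_s': 0.0, 'joint_positions': array([-1.25396728,  0.46839756, -0.01155967,  1.60359257,  0.0060251 ,
        1.0713843 , -0.05634417]), 'joint_velocities': array([-7.90375453e-04, -2.27639861e-04,  5.04057790e-04, -1.26154234e-03,
        1.09607038e-03,  8.09514007e-05,  2.95747102e-04]), 'effort': array([-1.97876318e-06, -5.20566630e+01, -1.27391849e-02, -2.43745583e+01,
       -5.67083701e-02,  1.73324381e-02,  1.59567917e-04]), 'position': array([0.2287723 , 0.60780687, 0.21363996]), 'tcp_rot': array([-5.62354960e-01, -3.09069711e+00,  2.73642720e-03]), 'ft_force': array([-0.00058788,  0.45145956,  0.49224855]), 'torque': array([-0.01258423, -0.07427992, -0.04380785]), 'grip_width': 0.0923517932641924}
scene [[466.43907628535044, 0.0, 284.14795995144954], [0.0, 466.43907628535044, 210.03809414022876], [0.0, 0.0, 1.0]] [0.01322589 0.         0.         0.         0.        ] [0.04264398 0.63649223 1.17813297] [-1.06568952  2.54450122 -0.89169245]
top [[544.3630379013721, 0.0, 282.64290594270165], [0.0, 544.3630379013721, 208.51898783233838], [0.0, 0.0, 1.0]] [-0.13267838  0.          0.          0.          0.        ] [0.31637461 0.03079606 1.86598634] [-2.13471825  2.1205336  -0.18200901]
wrist [[311.3487890173943, 0.0, 276.47867873262646], [0.0, 311.3487890173943, 208.43610924749132], [0.0, 0.0, 1.0]] [0.01493469 0.         0.         0.         0.        ] [0.15472806 0.6367154  0.38404367] [2.38071292 1.64791824 0.23664202]
```

View pics/scene0.png

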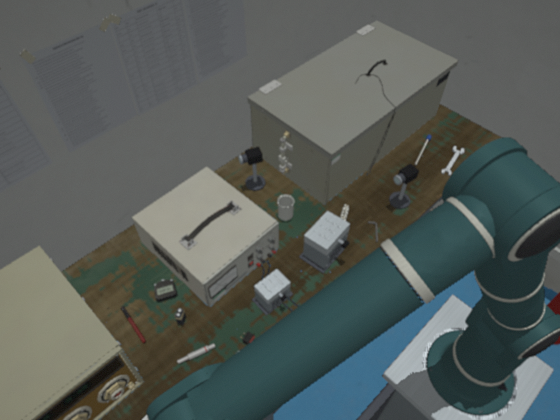

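View pics/top0.png

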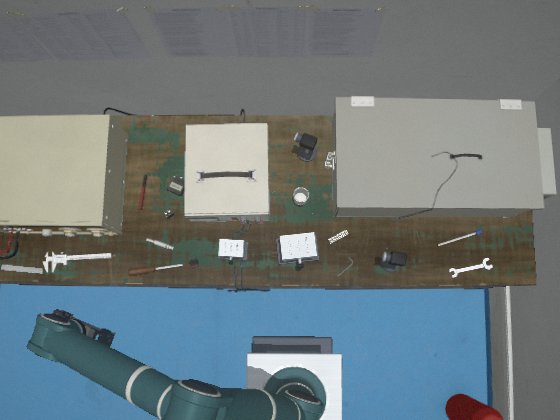

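View pics/wrist0.png

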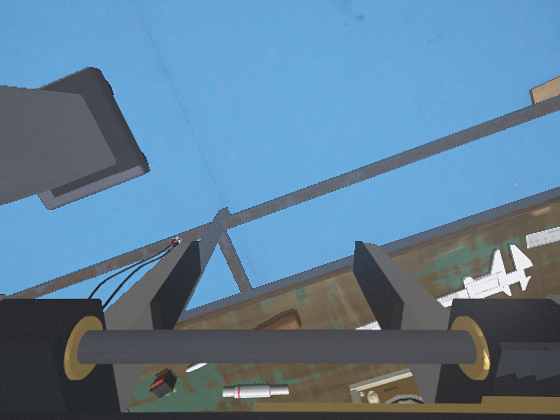

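The top view shows the larger holder at about (298,247) and a smaller look-alike at (231,249). The nearest camera stand is at (392,258), and the other is at (304,145). I'll zoom in next.

```bash
cat > h.py <<'E'
import numpy as np, cv2
from scipy.spatial.transform import Rotation as R
from station import arm, imaging
def cam(n,save=None,crop=None,k=1):
    c=imaging.camera(n)
    if save:
        im=c["image"][:,:,::-1]
        if crop: x0,y0,x1,y1=crop; im=im[y0:y1,x0:x1]
        cv2.imwrite(f"pics/{save}.png",cv2.resize(im,None,fx=k,fy=k,interpolation=cv2.INTER_CUBIC))
    return c
def rot(c):
    r=np.asarray(c["rotation"]); return r if r.shape==(3,3) else R.from_rotvec(r).as_matrix()
def ray(c,uv):
    p=cv2.undistortPoints(np.array([[uv]],float),c["camera_matrix"],c["distortion"])[0,0]
    d=rot(c)@np.array([p[0],p[1],1]); return np.array(c["position"]),d/np.linalg.norm(d)
def onz(c,uv,z):
    o,d=ray(c,uv); return o+d*(z-o[2])/d[2]
def tri(rs):
    A=sum(np.eye(3)-np.outer(d,d) for o,d in rs); b=sum((np.eye(3)-np.outer(d,d))@o for o,d in rs)
    x=np.linalg.solve(A,b); return x,[np.linalg.norm(np.cross(x-o,d)) for o,d in rs]
def proj(c,P):
    Rm=rot(c); rv=cv2.Rodrigues(Rm.T)[0]; t=-Rm.T@np.array(c["position"])
    return cv2.projectPoints(np.atleast_2d(np.array(P,float)),rv,t,c["camera_matrix"],c["distortion"])[0][:,0]
E
python3 - <<'E'
from h import *
c=cam("top","topz",(200,215,420,290),3.6)
for uv in [(298,247),(231,249),(392,258)]: print(onz(c,uv,0.1))
c=cam("scene","scz",(240,140,440,320),4)
E
```

```text
[ 0.50220002 -0.01077152  0.1       ]
[0.49407493 0.20750148 0.1       ]
[ 0.46752123 -0.31761198  0.1       ]
```

View pics/topz.png

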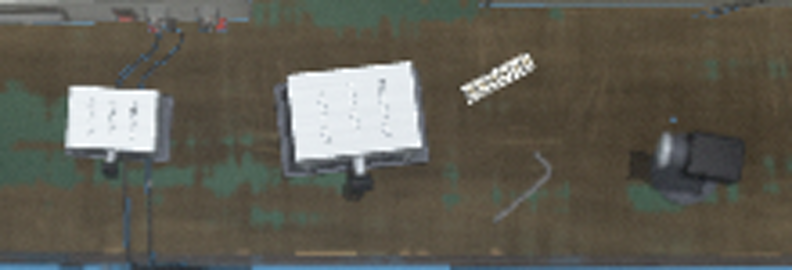

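View pics/scz.png

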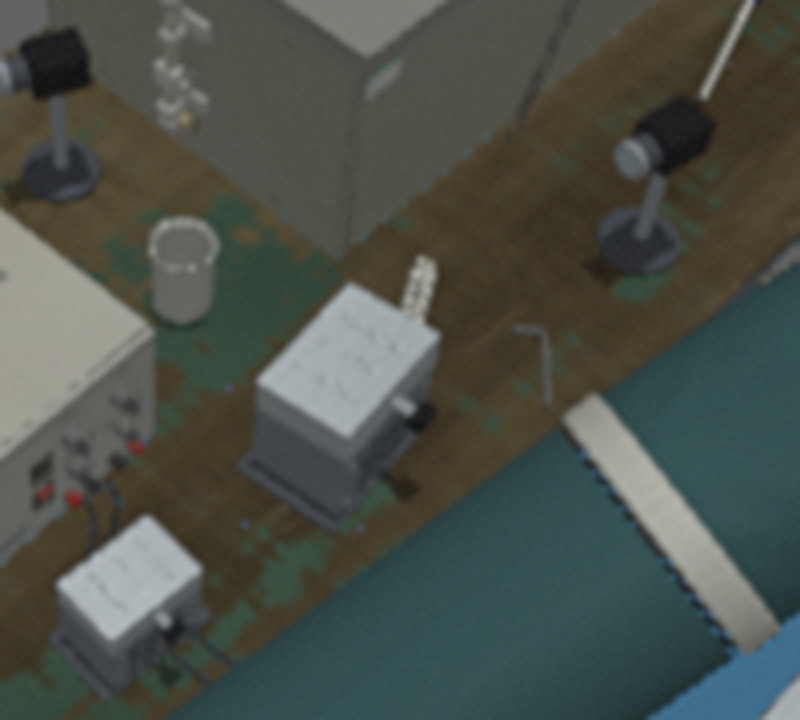

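Run:
```python
from h import *
t=cam("top"); s=cam("scene")
def blob(c,roi,f):
    x0,y0,x1,y1=roi; im=c["image"][y0:y1,x0:x1].astype(int); m=f(im).astype(np.uint8)
    n,l,st,ce=cv2.connectedComponentsWithStats(m); i=1+np.argmax(st[1:,4]); 
    return (l==i).astype(np.uint8),ce[i]+[x0,y0],st[i]
# hood top
res={}
for n,c,roi in (("t",t,(270,225,330,270)),("s",s,(300,205,355,255))):
    x0,y0,x1,y1=roi; g=c["image"][y0:y1,x0:x1].astype(int).min(2); print(n,np.percentile(g,[10,50,90,99]))
    th=185 if n=="t" else 165
    m,ce,st=blob(c,roi,lambda im:im.min(2)>th); cs,_=cv2.findContours(m,0,2); k=max(cs,key=cv2.contourArea)
    r=cv2.boxPoints(cv2.minAreaRect(k))+[x0,y0]; print(n,ce,st,r.tolist())
    q=cv2.approxPolyDP(cv2.convexHull(k),3,True)[:,0]+[x0,y0]; print(q.tolist())
    if n=="t":
        for p in r: print(onz(c,p,.105))
    else:
        for p in q: print(onz(c,p,.105))
    print('cen',onz(c,ce,.105)); res[n]=(c,ce)
print(tri([ray(*res[n]) for n in "ts"]))
cv2.imwrite("pics/k1.png",cv2.resize(t["image"][225:275,265:335,::-1],None,fx=11,fy=11,interpolation=cv2.INTER_NEAREST))
cv2.imwrite("pics/k2.png",cv2.resize(s["image"][205:275,295:365,::-1],None,fx=8,fy=8,interpolation=cv2.INTER_NEAREST))
```

```text
t [ 59.    69.   230.   237.01]
t [297.75790754 245.41119221] [ 10   7  37  28 822] [[279.3278694152832, 235.39344310760498], [313.8247261047363, 231.6973524093628], [316.36318588256836, 255.3896598815918], [281.86632919311523, 259.085750579834]]
[[313, 232], [316, 255], [282, 259], [280, 236]]
[0.53925572 0.05027384 0.105     ]
[ 0.55209599 -0.06216043  0.105     ]
[ 0.47471184 -0.07023557  0.105     ]
[0.46205751 0.04144399 0.105     ]
cen [ 0.50685227 -0.00985383  0.105     ]
s [ 40.  71. 164. 167.]
s [312.72881356 233.84745763] [ 6 19 13 19 59] [[306.0, 224.0], [318.0, 224.0], [318.0, 242.0], [306.0, 242.0]]
[[317, 224], [318, 242], [306, 235]]
[ 0.53374647 -0.0021962   0.105     ]
[0.48940301 0.04175148 0.105     ]
[0.52919601 0.04839515 0.105     ]
cen [0.51866805 0.03190921 0.105     ]
(array([ 0.5256706 , -0.00257837,  0.0574296 ]), [np.float64(0.015982203092391775), np.float64(0.015982203092391917)])
```

View pics/k1.png

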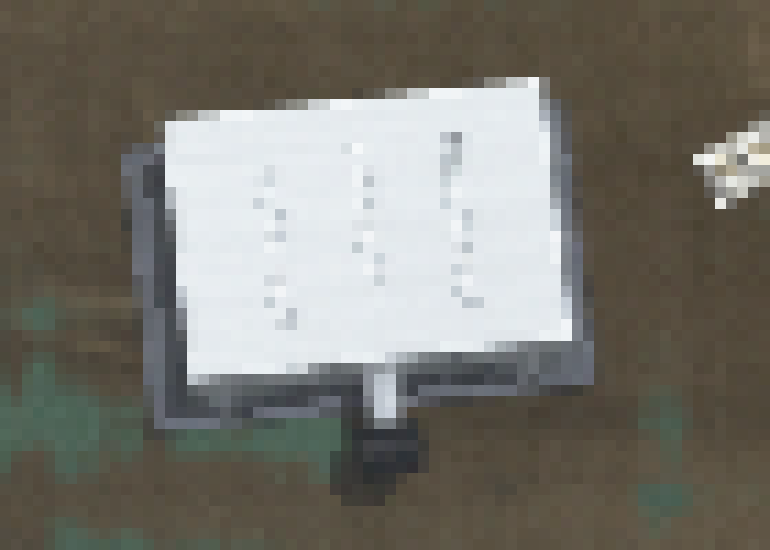

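View pics/k2.png

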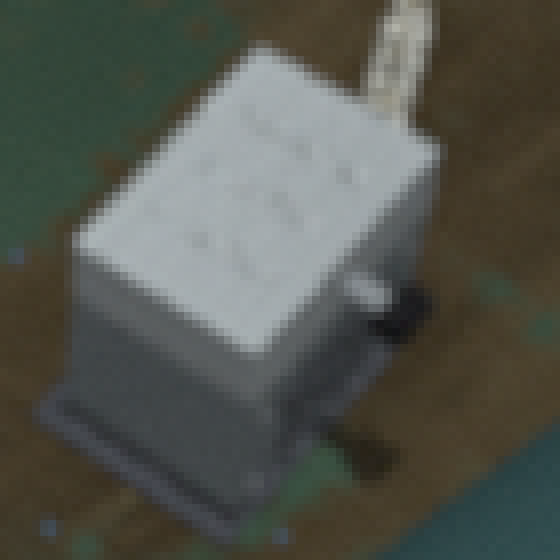

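Run:
```python
from h import *
t=cam("top"); s=cam("scene")
T=lambda x,y:(265+x/11-.5,225+y/11-.5)
S=lambda x,y:(295+x/8-.5,205+y/8-.5)
P={}
for n,a,b in [("BL",(165,122),(78,240)),("BR",(548,80),(258,45)),("FR",(575,342),(438,150)),("FL",(188,382),(265,350)),("knob",(394,447),(405,307))]:
    P[n],e=tri([ray(t,T(*a)),ray(s,S(*b))]); print(n,P[n],e)
print({k:np.linalg.norm(P[k[:2]]-P[k[2:]]) for k in("BLBR","FLFR","BLFL","BRFR")})
```

```text
BL [0.53766309 0.04884542 0.10017592] [np.float64(0.001793997358471453), np.float64(0.0017939973584717149)]
BR [ 0.55223785 -0.06448846  0.09773023] [np.float64(0.0006735140734789354), np.float64(0.0006735140734791199)]
FR [ 0.47326672 -0.07231806  0.10162594] [np.float64(0.0012332440924317783), np.float64(0.0012332440924316692)]
FL [0.45860627 0.04082837 0.10747756] [np.float64(0.0031458957246857052), np.float64(0.0031458957246855725)]
knob [ 0.4424556  -0.01959765  0.08806595] [np.float64(0.00181124282915666), np.float64(0.0018112428291566563)]
{'BLBR': np.float64(0.11429336855561681), 'FLFR': np.float64(0.11424222399703353), 'BLFL': np.float64(0.07979703975928874), 'BRFR': np.float64(0.07945388184284913)}
```

The hood corners span about 114x80 mm at z≈0.10, and the knob sits at z 0.088, which agrees with the spec. Yaw is about 6.8°. Next I'll measure the camera stand and the nearby furniture.

Run:
```python
from h import *
t=cam("top"); s=cam("scene")
cv2.imwrite("pics/c1.png",cv2.resize(t["image"][235:280,365:420,::-1],None,fx=12,fy=12,interpolation=cv2.INTER_CUBIC))
cv2.imwrite("pics/c2.png",cv2.resize(s["image"][155:215,380:430,::-1],None,fx=10,fy=10,interpolation=cv2.INTER_CUBIC))
# furniture tops: top-view px, scene px
for n,a,b in [("cab front-left top",(185,214),(147,210)),("small box corner FR",(268,213),(279,226)),("small box BR",(268,124),(212,170)),("big box FL",(335,206),(331,151)),("big BL",(336,98),(250,98))]:
    print(n,tri([ray(t,a),ray(s,b)]))
```

```text
cab front-left top (array([0.59976532, 0.36073952, 0.42394473]), [np.float64(0.0717216470557425), np.float64(0.07172164705574252)])
small box corner FR (array([0.60784087, 0.08502982, 0.10842937]), [np.float64(0.005359059749268127), np.float64(0.005359059749268368)])
small box BR (array([0.90958193, 0.08633229, 0.11208858]), [np.float64(0.008308788412798947), np.float64(0.008308788412799)])
big box FL (array([ 0.60615616, -0.1183851 ,  0.26650738]), [np.float64(0.002412972245060131), np.float64(0.0024129722450602826)])
big BL (array([ 0.9554897 , -0.12897569,  0.24509734]), [np.float64(0.004011274588027333), np.float64(0.004011274588027451)])
```

View pics/c1.png

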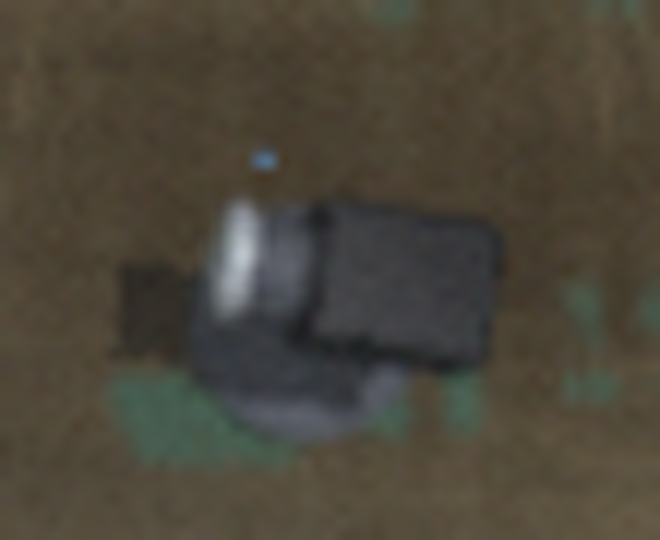

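View pics/c2.png

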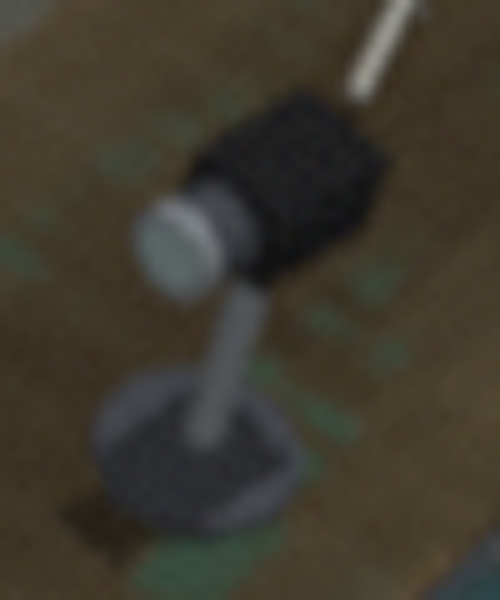

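Run:
```python
from h import *
t=cam("top"); s=cam("scene")
T=lambda x,y:(365+x/12-.5,235+y/12-.5)
S=lambda x,y:(380+x/10-.5,155+y/10-.5)
q=np.array([onz(t,T(*p),.148) for p in [(318,203),(502,218),(490,370),(305,350)]]); print(q, q.mean(0))
d=[q[0]-q[1],q[3]-q[2]]; print([ (np.linalg.norm(v),np.degrees(np.arctan2(v[1],v[0]))) for v in d])
w=[q[0]-q[3],q[1]-q[2]]; print([ (np.linalg.norm(v),np.degrees(np.arctan2(v[1],v[0]))-0) for v in w])
print("lens",tri([ray(t,T(230,258)),ray(s,S(181,248))]))
print("foot",onz(s,S(198,450),0.006))
print("lens scene at .13",onz(s,S(181,248),.13),"top",onz(t,T(230,258),.13))
```

```text
[[ 0.48436217 -0.30542611  0.148     ]
 [ 0.48047347 -0.35463525  0.148     ]
 [ 0.44018069 -0.3503328   0.148     ]
 [ 0.44542216 -0.30106684  0.148     ]] [ 0.46260962 -0.32786525  0.148     ]
[(np.float64(0.04936255053962531), np.float64(85.48164594680821)), (np.float64(0.04954400320633527), np.float64(83.92707005721243))]
[(np.float64(0.0391832614040572), np.float64(-6.387578757594472)), (np.float64(0.04052183702954085), np.float64(-6.094929274436633))]
lens (array([ 0.46891844, -0.2860888 ,  0.12940932]), [np.float64(0.002693105088052834), np.float64(0.0026931050880527854)])
foot [ 0.45871946 -0.32760761  0.006     ]
lens scene at .13 [ 0.46621707 -0.28665885  0.13      ] top [ 0.47132271 -0.2848785   0.13      ]
```

```bash
cat >> h.py <<'E'
def plan(target,yaw=None,n=1,claw=None):
    """tool-frame rows to bring TCP to world target with tool pointing down, tool y at yaw deg; prints rows (rotation first spread)"""
    s=arm.observe(); p=np.array(s["position"]); Rm=R.from_rotvec(s["tcp_rot"]).as_matrix()
    y=np.degrees(np.arctan2(Rm[1,1],Rm[0,1]))
    if yaw is None: Rt=Rm
    else:
        a=np.radians(yaw); ty=np.array([np.cos(a),np.sin(a),0]); tz=np.array([0,0,-1.]); Rt=np.column_stack([np.cross(ty,tz),ty,tz])
    rv=R.from_matrix(Rm.T@Rt).as_rotvec()
    D=(np.array(target)-p)/n
    for i in range(n):
        Ri=Rm@R.from_rotvec(rv*i/n).as_matrix()
        print(np.round(Ri.T@D*100,2).tolist(),np.round(np.degrees(rv)/n,2).tolist())
    print("pos",p.round(4),"yaw",round(y,2),"tool z",Rm[:,2].round(3),"F",np.round(s["ft_force"],1),"grip",round(s["grip_width"],4),"t",round(s["time_s"],2))
E
python3 - <<'E'
from h import *
plan((.4425,-.0196,.17),96.8,12)
E
```

```text
[-3.51, -4.27, 0.37] [0.0, 0.0, -2.28]
[-3.34, -4.41, 0.37] [0.0, 0.0, -2.28]
[-3.16, -4.54, 0.37] [0.0, 0.0, -2.28]
[-2.97, -4.66, 0.37] [0.0, 0.0, -2.28]
[-2.79, -4.77, 0.37] [0.0, 0.0, -2.28]
[-2.59, -4.88, 0.37] [0.0, 0.0, -2.28]
[-2.4, -4.98, 0.37] [0.0, 0.0, -2.28]
[-2.2, -5.07, 0.37] [0.0, 0.0, -2.28]
[-1.99, -5.16, 0.37] [0.0, 0.0, -2.28]
[-1.79, -5.23, 0.37] [0.0, 0.0, -2.28]
[-1.58, -5.3, 0.37] [0.0, 0.0, -2.28]
[-1.36, -5.36, 0.37] [0.0, 0.0, -2.28]
pos [0.2289 0.6084 0.2146] yaw 69.38 tool z [ 0.  0. -1.] F [ 0.2  0.  -0.1] grip 0.092 t 0.65
```

```bash
python3 -m inch '[{"delta_pos":[-3.5,-4.3,0.2],"rotation":[0,0,-2.3],"claw":5},{"delta_pos":[-3.3,-4.4,0.3],"rotation":[0,0,-2.3],"claw":5},{"delta_pos":[-3.2,-4.5,0.3],"rotation":[0,0,-2.3],"claw":5},{"delta_pos":[-3,-4.7,0.3],"rotation":[0,0,-2.3],"claw":5},{"delta_pos":[-2.8,-4.8,0.3],"rotation":[0,0,-2.3],"claw":5},{"delta_pos":[-2.6,-4.9,0.3],"rotation":[0,0,-2.3],"claw":5},{"delta_pos":[-2.4,-5,0.3],"rotation":[0,0,-2.3],"claw":5},{"delta_pos":[-2.2,-5.1,0.3],"rotation":[0,0,-2.3],"claw":5},{"delta_pos":[-2,-5.2,0.3],"rotation":[0,0,-2.3],"claw":5},{"delta_pos":[-1.8,-5.2,0.3],"rotation":[0,0,-2.3],"claw":5}]'; python3 -c "
from h import *
plan((.4425,-.0196,.17),96.8,4)"
```

```text
time_s: 1.9
position: [0.4172, 0.0746, 0.1854]
tcp_rot: [-0.099, 3.133, 0.012]
ft_force: [1.0, -0.2, 0.6]
grip_width: 0.05
[-0.48, -2.39, 0.37] [0.1, 0.11, -0.8]
[-0.45, -2.4, 0.38] [0.1, 0.11, -0.8]
[-0.42, -2.4, 0.38] [0.1, 0.11, -0.8]
[-0.38, -2.41, 0.38] [0.1, 0.11, -0.8]
pos [0.4172 0.0746 0.1854] yaw 93.61 tool z [ 0.007  0.008 -1.   ] F [ 1.  -0.2  0.6] grip 0.05 t 1.9
```

Tracking is good. I'll move over the knob and look with the wrist camera.

```bash
python3 -m inch '[{"delta_pos":[-0.9,-4.8,0.7],"rotation":[0.2,0.2,-1.6],"claw":5},{"delta_pos":[-0.8,-4.8,0.8],"rotation":[0.2,0.2,-1.6],"claw":5},{"delta_pos":[0,0,0],"rotation":[0,0,0],"claw":5}]'; python3 -c "
from h import *
plan((.4425,-.0196,.17),96.8,1)
w=cam('wrist','w1'); print(proj(w,[[.4425,-.0196,.088]]))
t=cam('top','t1',(250,200,350,290),8);s=cam('scene','s1',(290,190,390,290),6)"
```

```text
time_s: 2.28
position: [0.4437, -0.0267, 0.1709]
tcp_rot: [-0.178, 3.132, -0.001]
ft_force: [0.5, 0.1, 1.0]
grip_width: 0.0502
[0.03, 0.72, 0.09] [-0.06, 0.24, -0.3]
pos [ 0.4437 -0.0267  0.1709] yaw 96.5 tool z [ 0.004 -0.    -1.   ] F [0.5 0.1 1. ] grip 0.0502 t 2.27
[[284.65483222 212.63127097]]
```

View pics/w1.png

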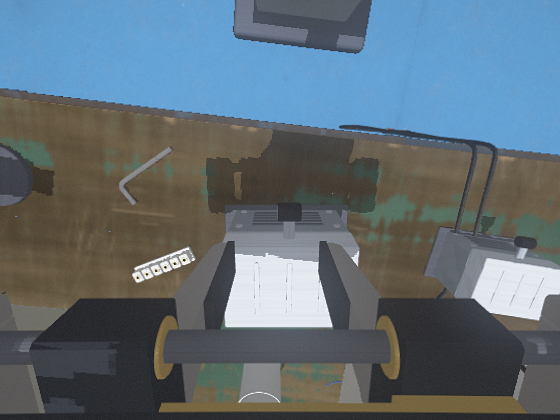

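View pics/s1.png

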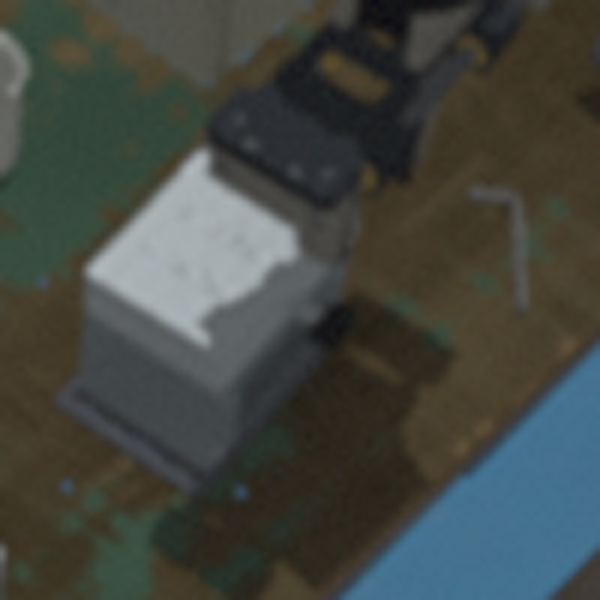

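Run:
```python
from h import *
w=cam('wrist'); im=w["image"][195:230,265:315].astype(int)
m=(im.max(2)<45).astype(np.uint8); n,l,st,ce=cv2.connectedComponentsWithStats(m); i=1+np.argmax(st[1:,4]); print(st[i],ce[i]+[265,195])
uv=ce[i]+[265,195]
print(onz(w,uv,.085),onz(w,uv,.09))
t=cam("top"); s=cam("scene")
print(tri([ray(w,uv),ray(t,(265+394/11-.5,225+447/11-.5)),ray(s,(295+405/8-.5,205+307/8-.5))]))
```

```text
Traceback (most recent call last):
ValueError: attempt to get argmax of an empty sequence
```

Run:
```python
from h import *
w=cam('wrist'); im=w["image"][195:235,262:318].astype(int)
print(im.max(2)[::3,::3])
cv2.imwrite("pics/w1k.png",cv2.resize(w["image"][195:275,220:360,::-1],None,fx=5,fy=5))
```

```text
[[ 67  68  63  64  62  61  67  69  70  71  78  78  76  77  75  77  73  73
   66]
 [ 69  66  66  68  64  63  67  65  64  74  80  76  78  76  75  80  77  79
   76]
 [ 65  69  66  68  63  67  66  63  63  69  77  79  78  75  76  78  76  76
   72]
 [ 73  74  75  61  57  52  51  50  47  53  47  70  69  71  74  73  71  71
   66]
 [ 83  84  82  68  56  56  53  56  52  53  52  68  83  84  85  86  83  82
   84]
 [104 109 109  80  61  57  58  57  59  58  54  75 102 102 104 102  98 105
   99]
 [ 93  94  96  74  56  61  57  57  58  57  59  66  91  88  93  89  88  95
  109]
 [104 105 101  79  59  57  56  63  57  58  56  78  98  98  99  99  98  92
  109]
 [100 103 101  76  63  57  59  58  61  59  62  88 102 103 102 105 101 101
  110]
 [103 102 104 102 104 127 139 137 139 102 107 114 114 113 102 105 107 105
  113]
 [111 110 114 112 114 122 139 135 138 112 115 113 113 111 105 106 104 103
  100]
 [110 113 112 113 110 125 143 135 140 107 116 115 115 113 112 111 113 112
  108]
 [123 126 129 127 126 131 138 136 141 123 123 127 124 125 124 122 124 122
  119]
 [150 150 147 148 150 135 139 137 141 152 151 150 149 150 148 148 151 149
  147]]
```

View pics/w1k.png

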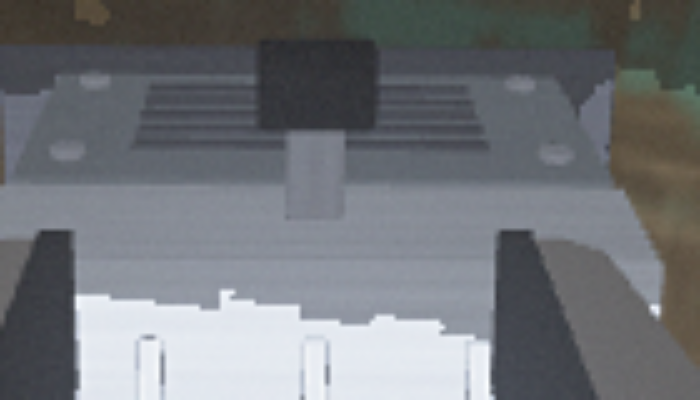

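```bash
python3 -m inch '[{"delta_pos":[0.1,0.7,3],"rotation":[0,0,0],"claw":5},{"delta_pos":[0,0,3.4],"rotation":[0,0,0],"claw":5},{"delta_pos":[0,0,2.8],"rotation":[0,0,0],"claw":5},{"delta_pos":[0,0,0],"rotation":[0,0,0],"claw":5}]'; python3 -c "
from h import *
plan((.4425,-.0196,.077),96.8,1)
w=cam('wrist','w2')
s=cam('scene','s2',(290,190,390,290),6)"
```

```text
time_s: 3.02
position: [0.4431, -0.0088, 0.0785]
tcp_rot: [-0.207, 3.126, 0.006]
ft_force: [-1.1, 0.4, 0.4]
grip_width: 0.0498
[0.2, -1.06, 0.15] [0.17, 0.52, 0.78]
pos [ 0.4431 -0.0088  0.0785] yaw 97.58 tool z [ 0.009  0.004 -1.   ] F [-1.1  0.4  0.4] grip 0.0498 t 3.02
```

View pics/w2.png

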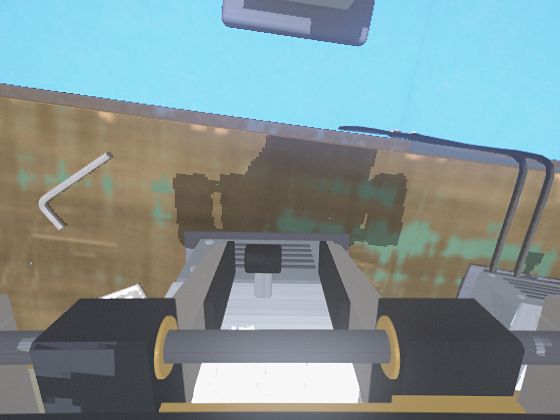

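View pics/s2.png

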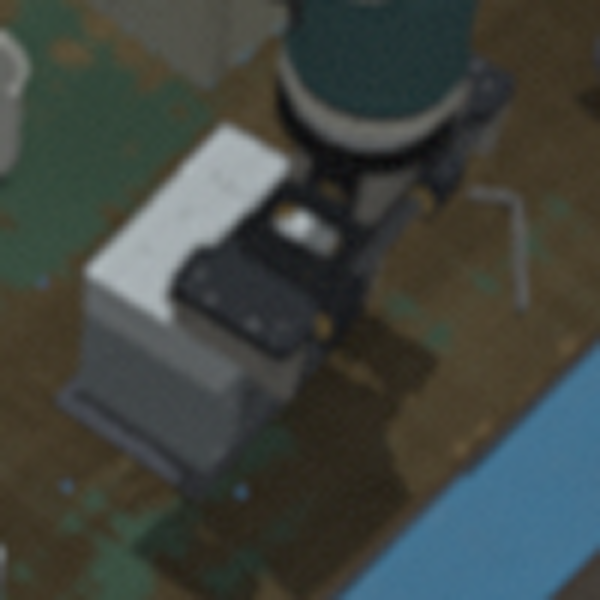

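The knob shows at (263,258), left of the jaw centre near x=278, which matches the +1.1 cm y error. I'll correct that and then close.

```bash
python3 -m inch '[{"delta_pos":[0.1,-0.9,0.1],"rotation":[0.2,0.5,0.8],"claw":5},{"delta_pos":[0,0,0],"rotation":[0,0,0],"claw":5},{"delta_pos":[0,0,0],"rotation":[0,0,0],"claw":5}]'; python3 -c "
from h import *
plan((.4425,-.0196,.077),96.8,1)
w=cam('wrist','w3')"
```

```text
time_s: 3.5
position: [0.4472, -0.0185, 0.0819]
tcp_rot: [-0.183, 3.127, 0.0]
ft_force: [-0.2, -0.3, 0.7]
grip_width: 0.0499
[0.48, -0.06, 0.49] [-0.03, 0.54, -0.1]
pos [ 0.4472 -0.0185  0.0819] yaw 96.7 tool z [ 0.009  0.001 -1.   ] F [-0.2 -0.3  0.7] grip 0.0499 t 3.5
```

View pics/w3.png

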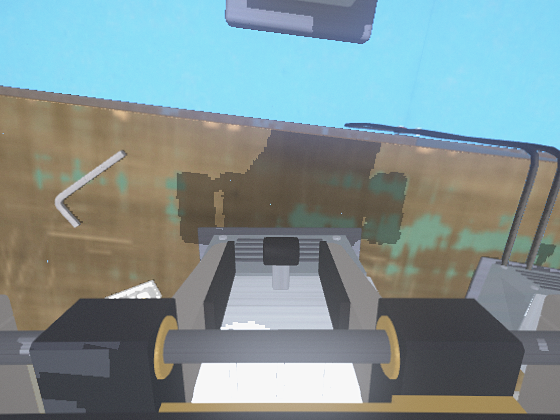

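```bash
python3 -m inch '[{"delta_pos":[0.4,-0.1,0.45],"rotation":[0,0.4,0],"claw":2.8},{"delta_pos":[0,0,0],"rotation":[0,0,0],"claw":1.5},{"delta_pos":[0,0,0],"rotation":[0,0,0],"claw":1.5},{"delta_pos":[0,0,0],"rotation":[0,0,0],"claw":1.5}]'; python3 -c "
from h import *
plan((.4425,-.0196,.077),96.8,1)
w=cam('wrist','w4')"
```

```text
time_s: 4.05
position: [0.4428, -0.0166, 0.0771]
tcp_rot: [-0.185, 3.135, 0.006]
ft_force: [-0.3, 1.3, -0.1]
grip_width: 0.0197
[0.06, -0.29, 0.01] [0.21, 0.09, -0.04]
pos [ 0.4428 -0.0166  0.0771] yaw 96.76 tool z [ 0.001  0.004 -1.   ] F [-0.3  1.3 -0.1] grip 0.0197 t 4.05
```

View pics/w4.png

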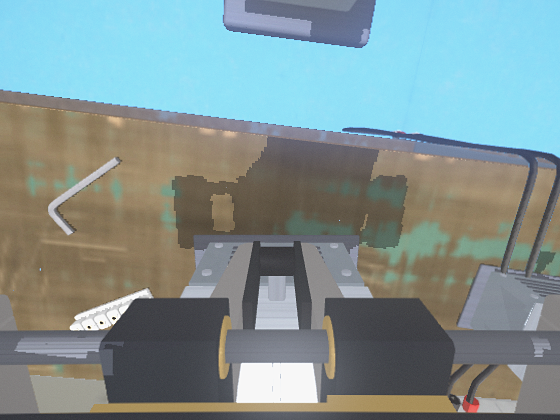

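```bash
cat >> h.py <<'E'
ex=np.array([np.cos(np.radians(6.8)),np.sin(np.radians(6.8)),0])
C=np.array([.4428,-.0166,.0771])+.1025*ex-np.array([0,0,.018])
def arc(th1,n):
    s=arm.observe(); p=np.array(s["position"])-C; u=p@ex; v=p[2]
    th=(np.pi-np.arctan2(v,u))-0.1446; r=np.hypot(u,v)
    print("theta",round(th,3),"r",round(r,4))
    P=p; f=lambda a: np.array([-.103*np.cos(a)+.015*np.sin(a), .103*np.sin(a)+.015*np.cos(a)])
    q=np.array([u,v]); Rm=R.from_rotvec(s["tcp_rot"]).as_matrix()
    for a in np.linspace(th,th1,n+1)[1:]:
        d=f(a)-q; q=f(a); print(round(a,2),np.round(Rm.T@(d[0]*ex+[0,0,d[1]])*100,2).tolist())
    plan(s["position"],96.8)
E
python3 -c "
from h import *
arc(1.69,13)"
```

```text
theta 0.029 r 0.1042
0.16 [-0.32, 0.0, -1.29]
0.28 [-0.48, 0.0, -1.24]
0.41 [-0.63, 0.0, -1.17]
0.54 [-0.77, 0.0, -1.08]
0.67 [-0.91, 0.0, -0.97]
0.8 [-1.02, 0.0, -0.85]
0.92 [-1.12, 0.0, -0.71]
1.05 [-1.2, 0.0, -0.56]
1.18 [-1.27, 0.0, -0.4]
1.31 [-1.31, 0.0, -0.24]
1.43 [-1.33, 0.0, -0.07]
1.56 [-1.33, 0.0, 0.1]
1.69 [-1.3, 0.0, 0.27]
[0.0, 0.0, 0.0] [0.2, 0.09, -0.05]
pos [ 0.4427 -0.0168  0.0771] yaw 96.75 tool z [ 0.001  0.004 -1.   ] F [-0.2  6.1  0.1] grip 0.0192 t 4.1
```

```bash
python3 -m inch '[{"delta_pos":[-0.3,0,-1.3],"rotation":[0,0,0],"claw":1.5},{"delta_pos":[-0.5,0,-1.2],"rotation":[0,0,0],"claw":1.5},{"delta_pos":[-0.6,0,-1.2],"rotation":[0,0,0],"claw":1.5},{"delta_pos":[-0.8,0,-1.1],"rotation":[0,0,0],"claw":1.5}]'; python3 -c "
from h import *
arc(1.69,9)
s=cam('scene','s5',(290,150,390,290),5)"
```

```text
time_s: 4.6
position: [0.4662, -0.014, 0.1276]
tcp_rot: [-0.185, 3.134, 0.005]
ft_force: [3.9, 2.5, -9.8]
grip_width: 0.02
theta 0.57 r 0.1045
0.69 [-0.94, 0.0, -0.89]
0.82 [-1.02, 0.0, -0.8]
0.94 [-1.11, 0.0, -0.67]
1.07 [-1.18, 0.0, -0.53]
1.19 [-1.24, 0.0, -0.37]
1.32 [-1.28, 0.0, -0.22]
1.44 [-1.29, 0.0, -0.06]
1.57 [-1.29, 0.0, 0.1]
1.69 [-1.27, 0.0, 0.26]
[0.0, 0.0, 0.0] [0.18, 0.14, -0.06]
pos [ 0.4662 -0.014   0.1276] yaw 96.74 tool z [ 0.002  0.003 -1.   ] F [ 3.9  2.5 -9.8] grip 0.02 t 4.6
```

View pics/s5.png

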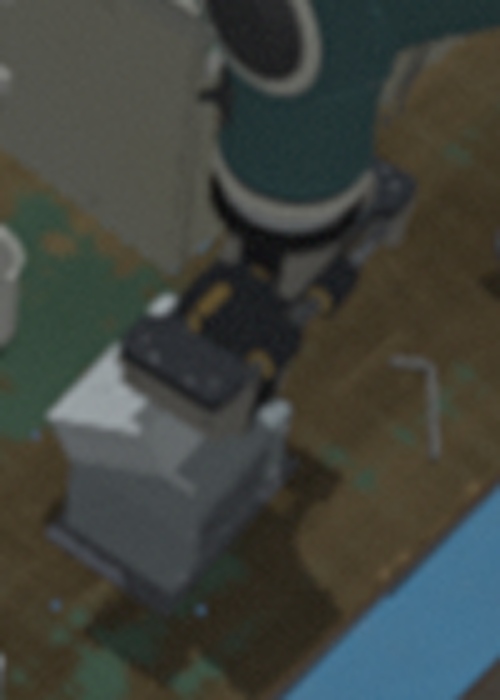

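The hood is coming up with the grip, and I'll keep following the arc.

```bash
python3 -m inch '[{"delta_pos":[-0.9,0,-0.9],"rotation":[0,0,0],"claw":1.5},{"delta_pos":[-1.0,0,-0.8],"rotation":[0,0,0],"claw":1.5},{"delta_pos":[-1.1,0,-0.7],"rotation":[0,0,0],"claw":1.5},{"delta_pos":[-1.2,0,-0.5],"rotation":[0,0,0],"claw":1.5}]'; python3 -c "
from h import *
arc(1.69,5)"
```

```text
time_s: 5.15
position: [0.5083, -0.0091, 0.1579]
tcp_rot: [0.184, -3.132, -0.005]
ft_force: [-2.4, 1.6, -6.3]
grip_width: 0.0195
theta 1.072 r 0.1053
1.2 [-1.27, 0.0, -0.26]
1.32 [-1.27, 0.0, -0.22]
1.44 [-1.28, 0.0, -0.06]
1.57 [-1.28, 0.0, 0.1]
1.69 [-1.26, 0.0, 0.25]
[0.0, 0.0, 0.0] [0.19, -0.2, -0.07]
pos [ 0.5083 -0.0091  0.1579] yaw 96.73 tool z [-0.004  0.003 -1.   ] F [-2.4  1.6 -6.3] grip 0.0195 t 5.15
```

```bash
python3 -m inch '[{"delta_pos":[-1.3,0,-0.3],"rotation":[0,0,0],"claw":1.5},{"delta_pos":[-1.3,0,-0.2],"rotation":[0,0,0],"claw":1.5},{"delta_pos":[-1.3,0,0],"rotation":[0,0,0],"claw":1.5},{"delta_pos":[-1.3,0,0.1],"rotation":[0,0,0],"claw":1.5}]'; python3 -c "
from h import *
arc(1.69,1)"
```

```text
time_s: 5.65
position: [0.5621, -0.003, 0.1627]
tcp_rot: [0.184, -3.129, -0.006]
ft_force: [-3.5, 0.6, -3.5]
grip_width: 0.0198
theta 1.594 r 0.1051
1.69 [-0.96, -0.0, 0.31]
[0.0, 0.0, 0.0] [0.23, -0.42, -0.07]
pos [ 0.5621 -0.003   0.1627] yaw 96.73 tool z [-0.008  0.003 -1.   ] F [-3.5  0.6 -3.5] grip 0.0198 t 5.65
```

```bash
python3 -m inch '[{"delta_pos":[-0.8,0,0.2],"rotation":[0,0,0],"claw":1.5},{"delta_pos":[-0.3,0,0],"rotation":[0,0,0],"claw":1.5}]'; python3 -c "
from h import *
arc(1.69,1)
s=cam('scene','s6',(290,110,390,290),4)"
```

```text
time_s: 5.9
position: [0.5742, -0.0016, 0.16]
tcp_rot: [0.184, -3.128, -0.005]
ft_force: [-7.1, 1.5, -0.5]
grip_width: 0.0192
theta 1.713 r 0.1052
1.69 [0.26, -0.0, 0.04]
[0.0, 0.0, 0.0] [0.22, -0.47, -0.06]
pos [ 0.5742 -0.0016  0.16  ] yaw 96.74 tool z [-0.009  0.003 -1.   ] F [-7.1  1.5 -0.5] grip 0.0192 t 5.9
```

View pics/s6.png

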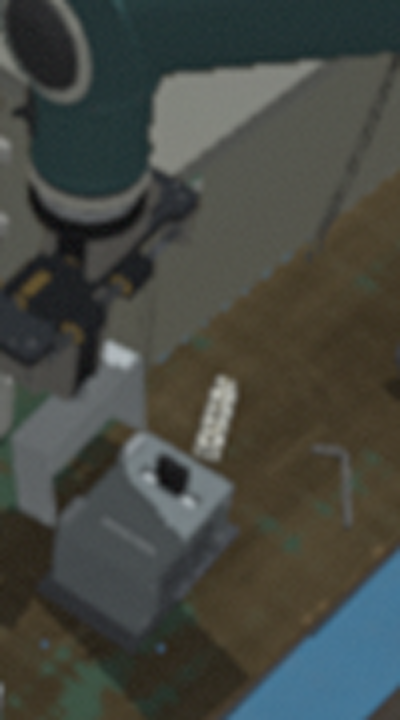

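The hood is at its stop (θ≈1.70), and the black tab is visible at scene pixel (333,229), in the −y slot. I'll release and go up.

```bash
python3 -m inch '[{"delta_pos":[0,0,0],"rotation":[0,0,0],"claw":4},{"delta_pos":[0,0,0],"rotation":[0,0,0],"claw":4},{"delta_pos":[0,0,-2],"rotation":[0.2,-0.4,0],"claw":4},{"delta_pos":[0,0,-4],"rotation":[0,0,0],"claw":4},{"delta_pos":[3,0,-2],"rotation":[0,0,0],"claw":4},{"delta_pos":[5,0,0],"rotation":[0,0,0],"claw":4},{"delta_pos":[5,0,0],"rotation":[0,0,0],"claw":4},{"delta_pos":[3,0,0],"rotation":[0,0,0],"claw":4},{"delta_pos":[0,0,0],"rotation":[0,0,0],"claw":4}]'; python3 -c "
from h import *
plan((.50,-.036,.17),96.8)
s=cam('scene','s7',(290,150,390,290),5)
w=cam('wrist','w7');t=cam('top','t7',(265,215,335,275),10)"
```

```text
time_s: 7.08
position: [0.4193, -0.0235, 0.2524]
tcp_rot: [-0.178, 3.107, -0.002]
ft_force: [0.5, -1.3, 0.1]
grip_width: 0.04
[-7.63, -2.13, 8.47] [-0.18, 1.67, -0.24]
pos [ 0.4193 -0.0235  0.2524] yaw 96.55 tool z [ 0.029  0.    -1.   ] F [ 0.5 -1.3  0.1] grip 0.04 t 7.08
```

View pics/s7.png

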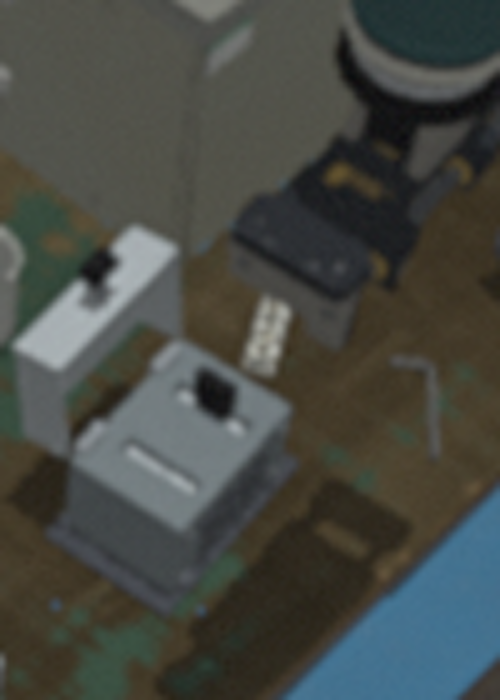

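View pics/w7.png

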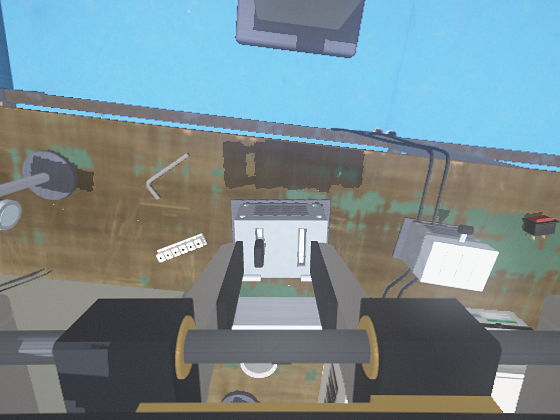

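View pics/t7.png

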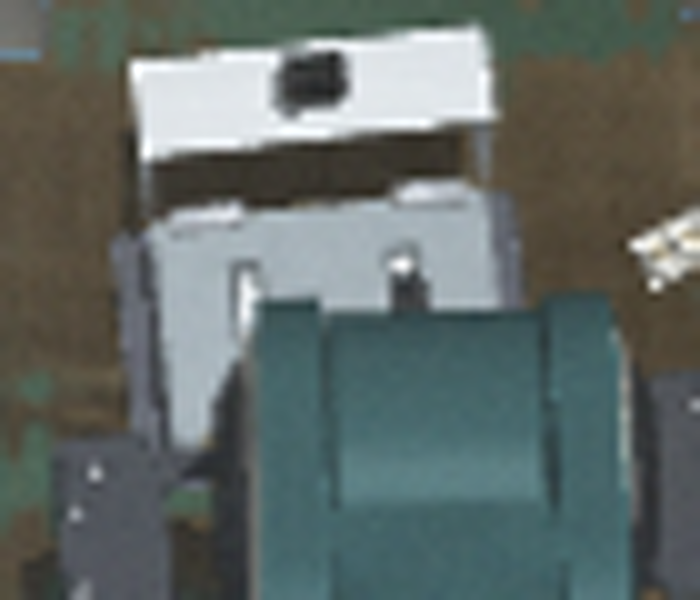

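Run:
```python
from h import *
w=cam('wrist','w7z',(225,195,335,285),7); s=cam('scene')
def bl(c,roi,th):
    x0,y0,x1,y1=roi; m=(c["image"][y0:y1,x0:x1].max(2)<th).astype(np.uint8)
    n,l,st,ce=cv2.connectedComponentsWithStats(m)
    for i in range(1,n):
        if st[i,4]>20: print(st[i]+[x0,y0,0,0,0],ce[i]+[x0,y0])
bl(w,(250,230,272,275),75); bl(s,(325,217,345,240),50)
```

```text
[329 225   8   8  44] [332.45454545 228.59090909]
```

View pics/w7z.png

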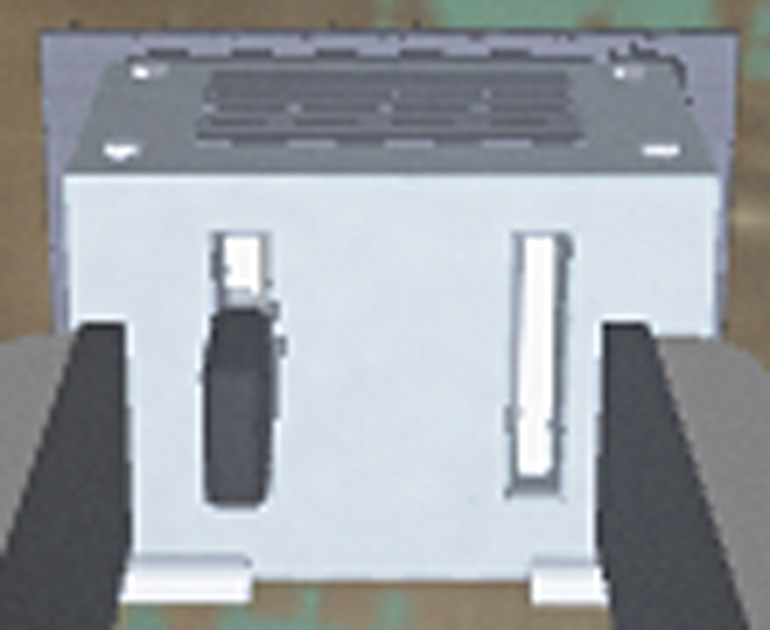

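Run:
```python
from h import *
w=cam('wrist'); s=cam('scene')
W=lambda x,y:(225+x/7-.5,195+y/7-.5)
tab=onz(w,W(237,439),.098); print("tab",tab)
a=onz(w,W(65,176),.07); b=onz(w,W(718,176),.07); print(a,b,np.linalg.norm(a-b),np.degrees(np.arctan2(*(b-a)[:2][::-1])))
print("origin from front", (a+b)/2+.036*ex)
sl=onz(w,W(541,363),.07); print("slot+",sl)
print("tab from scene blob z.0855",onz(s,(332.5,228.3),.0855), "tri", tri([ray(w,W(237,420)),ray(s,(332.5,228.3))]))
plan([tab[0],tab[1],.20],97,1)
```

```text
tab [ 0.50198011 -0.03501298  0.098     ]
[ 0.47030921 -0.06923588  0.07      ] [0.45737447 0.04121246 0.07      ] 0.11120316204714023 96.67955210537511
origin from front [ 0.4995886  -0.00974917  0.07      ]
slot+ [0.49538422 0.01617178 0.07      ]
tab from scene blob z.0855 [ 0.50070095 -0.03460047  0.0855    ] tri (array([ 0.50266425, -0.03525166,  0.08564405]), [np.float64(0.0018840657430569151), np.float64(0.0018840657430566556)])
[-7.82, -2.09, 5.25] [-0.28, 1.41, -0.4]
pos [ 0.4206 -0.0232  0.2505] yaw 96.6 tool z [ 0.025 -0.002 -1.   ] F [ 0.1  0.1 -0.7] grip 0.04 t 7.42
```

```bash
python3 -m inch '[{"delta_pos":[-4,-1,4],"rotation":[-0.2,0.8,-0.2],"claw":4},{"delta_pos":[-3,-1,4],"rotation":[-0.1,0.6,-0.2],"claw":4},{"delta_pos":[-0.8,-0.2,3],"rotation":[0,0,0],"claw":4},{"delta_pos":[0,0,0],"rotation":[0,0,0],"claw":4},{"delta_pos":[0,0,0],"rotation":[0,0,0],"claw":4}]'; python3 -c "
from h import *
plan((.502,-.035,.125),96.7)"
```

```text
time_s: 8.05
position: [0.5083, -0.0356, 0.1396]
tcp_rot: [-0.196, 3.133, -0.001]
ft_force: [-0.6, 0.1, 0.1]
grip_width: 0.04
[0.62, 0.14, 1.46] [-0.04, 0.16, 0.44]
pos [ 0.5083 -0.0356  0.1396] yaw 97.14 tool z [ 0.003 -0.    -1.   ] F [-0.6  0.1  0.1] grip 0.04 t 8.05
```

```bash
python3 -m inch '[{"delta_pos":[0.6,0.1,1.5],"rotation":[0,0.2,0.4],"claw":4},{"delta_pos":[0,0,0],"rotation":[0,0,0],"claw":4},{"delta_pos":[0,0,0],"rotation":[0,0,0],"claw":4}]'; python3 -c "
from h import *
plan((.502,-.035,.078),96.7,2)
w=cam('wrist','w8'); print(proj(w,[[.502,-.035,.098],[.502,-.035,.078]]))"
```

```text
time_s: 8.43
position: [0.5024, -0.0349, 0.1262]
tcp_rot: [-0.184, 3.133, 0.001]
ft_force: [0.8, 0.4, -0.4]
grip_width: 0.04
[0.03, -0.0, 2.41] [0.0, 0.09, 0.02]
[0.02, -0.0, 2.41] [0.0, 0.09, 0.02]
pos [ 0.5024 -0.0349  0.1262] yaw 96.74 tool z [ 0.003  0.001 -1.   ] F [ 0.8  0.4 -0.4] grip 0.04 t 8.43
[[275.8941953  236.67470897]
 [275.92926522 226.64958732]]
```

View pics/w8.png

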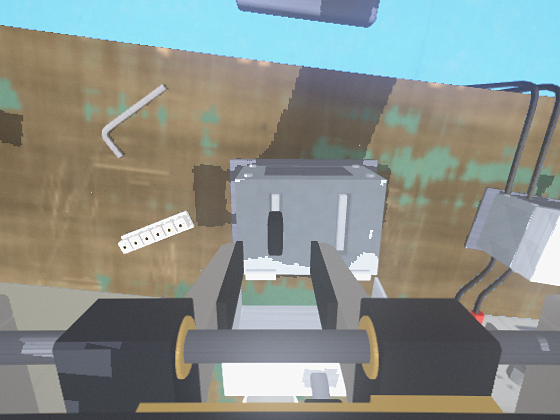

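The tab at (275,236) matches the prediction. Now I'll descend.

```bash
python3 -m inch '[{"delta_pos":[0,0,2.2],"rotation":[0,0,0],"claw":4},{"delta_pos":[0,0,2],"rotation":[0,0,0],"claw":4},{"delta_pos":[0,0,0],"rotation":[0,0,0],"claw":4},{"delta_pos":[0,0,0],"rotation":[0,0,0],"claw":4}]'; python3 -c "
from h import *
plan((.502,-.035,.078),96.7,1)"
```

```text
time_s: 8.98
position: [0.5044, -0.0346, 0.0859]
tcp_rot: [-0.185, 3.128, 0.001]
ft_force: [-0.5, -0.0, 0.3]
grip_width: 0.0398
[0.25, -0.01, 0.79] [0.03, 0.48, 0.05]
pos [ 0.5044 -0.0346  0.0859] yaw 96.75 tool z [ 0.008  0.001 -1.   ] F [-0.5 -0.   0.3] grip 0.0398 t 8.97
```

```bash
python3 -m inch '[{"delta_pos":[0.2,0,0.7],"rotation":[0,0.4,0],"claw":3},{"delta_pos":[0,0,0],"rotation":[0,0.1,0],"claw":3}]'; python3 -c "
from h import *
plan((.502,-.035,.078),96.7,1)
w=cam('wrist','w9')"
```

```text
time_s: 9.22
position: [0.5032, -0.0348, 0.0797]
tcp_rot: [-0.185, 3.135, 0.001]
ft_force: [-0.0, -0.0, -0.0]
grip_width: 0.03
[0.12, -0.01, 0.17] [0.03, 0.07, 0.05]
pos [ 0.5032 -0.0348  0.0797] yaw 96.75 tool z [ 0.001  0.001 -1.   ] F [-0. -0. -0.] grip 0.03 t 9.22
```

View pics/w9.png

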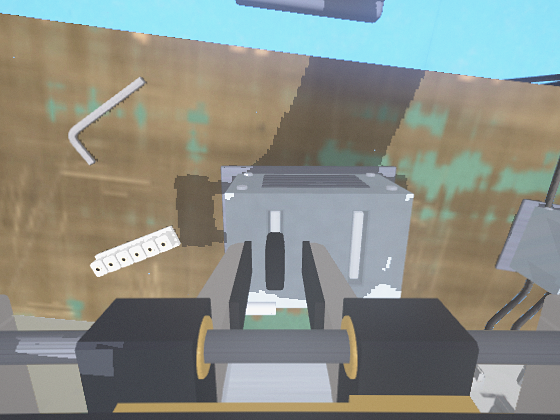

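The tab is between the pads and centred, so I'll close.

```bash
python3 -m inch '[{"delta_pos":[0.1,0,0.2],"rotation":[0,0,0],"claw":0.5},{"delta_pos":[0,0,0],"rotation":[0,0,0],"claw":0.5},{"delta_pos":[0,0,0],"rotation":[0,0,0],"claw":0.5},{"delta_pos":[0,0,0],"rotation":[0,0,0],"claw":0.5}]'; python3 -c "
from h import *
plan((.502,-.035,.17),96.7,6)"
```

```text
time_s: 9.78
position: [0.5028, -0.035, 0.0782]
tcp_rot: [-0.185, 3.134, 0.001]
ft_force: [-0.3, -1.3, -0.6]
grip_width: 0.0098
[0.01, 0.0, -1.53] [0.0, 0.03, 0.01]
[0.01, 0.0, -1.53] [0.0, 0.03, 0.01]
[0.01, 0.0, -1.53] [0.0, 0.03, 0.01]
[0.01, 0.0, -1.53] [0.0, 0.03, 0.01]
[0.01, 0.0, -1.53] [0.0, 0.03, 0.01]
[0.01, 0.0, -1.53] [0.0, 0.03, 0.01]
pos [ 0.5028 -0.035   0.0782] yaw 96.75 tool z [ 0.003  0.001 -1.   ] F [-0.3 -1.3 -0.6] grip 0.0098 t 9.78
```

```bash
python3 -m inch '[{"delta_pos":[0,0,-1],"rotation":[0,0,0],"claw":0.5},{"delta_pos":[0,0,-1.5],"rotation":[0,0,0],"claw":0.5},{"delta_pos":[0,0,-1.5],"rotation":[0,0,0],"claw":0.5}]'; python3 -c "
from h import *
plan((.503,-.035,.18),96.7,4)"
```

```text
time_s: 10.15
position: [0.502, -0.0351, 0.12]
tcp_rot: [-0.185, 3.135, 0.001]
ft_force: [0.6, -0.1, -1.6]
grip_width: 0.0099
[-0.03, 0.0, -1.5] [0.0, 0.01, 0.01]
[-0.03, 0.0, -1.5] [0.0, 0.01, 0.01]
[-0.02, 0.0, -1.5] [0.0, 0.01, 0.01]
[-0.02, 0.0, -1.5] [0.0, 0.01, 0.01]
pos [ 0.502  -0.0351  0.12  ] yaw 96.74 tool z [ 0.001  0.    -1.   ] F [ 0.6 -0.1 -1.6] grip 0.0099 t 10.15
```

```bash
python3 -m inch '[{"delta_pos":[0,0,-1.5],"rotation":[0,0,0],"claw":0.5},{"delta_pos":[0,0,-1.5],"rotation":[0,0,0],"claw":0.5},{"delta_pos":[0,0,-1.5],"rotation":[0,0,0],"claw":0.5},{"delta_pos":[0,0,-1],"rotation":[0,0,0],"claw":0.5},{"delta_pos":[0,0,0],"rotation":[0,0,0],"claw":0.5}]'; python3 -c "
from h import *
plan((.4751,-.1917,.180),84.3,6)
s=cam('scene','s10',(290,130,430,290),4.5);t=cam('top','t10',(250,200,420,290),4.5)"
```

```text
time_s: 10.78
position: [0.5032, -0.035, 0.1816]
tcp_rot: [-0.185, 3.13, 0.001]
ft_force: [0.5, 0.7, -0.7]
grip_width: 0.0094
[0.77, -2.54, 0.02] [0.01, 0.06, 2.07]
[0.68, -2.56, 0.02] [0.01, 0.06, 2.07]
[0.59, -2.59, 0.02] [0.01, 0.06, 2.07]
[0.49, -2.61, 0.02] [0.01, 0.06, 2.07]
[0.4, -2.62, 0.03] [0.01, 0.06, 2.07]
[0.3, -2.64, 0.03] [0.01, 0.06, 2.07]
pos [ 0.5032 -0.035   0.1816] yaw 96.75 tool z [ 0.006  0.001 -1.   ] F [ 0.5  0.7 -0.7] grip 0.0094 t 10.78
```

View pics/s10.png

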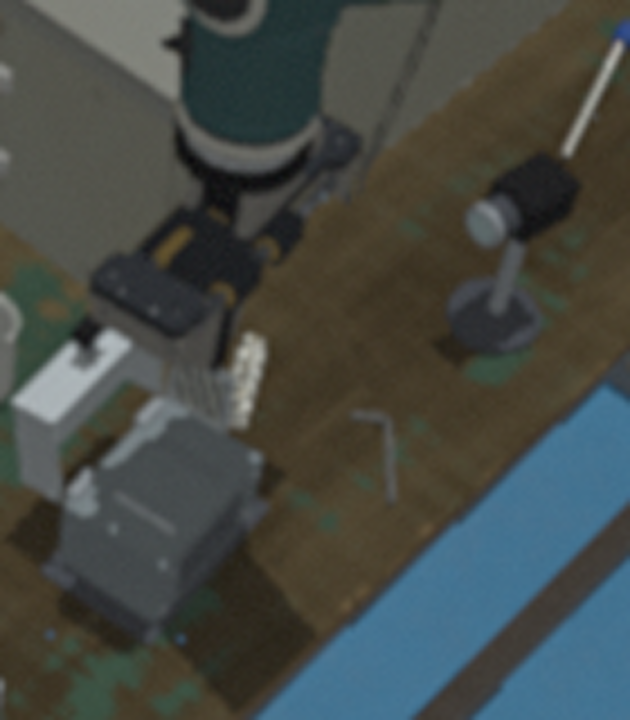

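The insert is out of the slot, and the blank plate's slot is undisturbed at crop pixel (145,510). Moving it to the view point.

```bash
python3 -m inch '[{"delta_pos":[0.8,-2.4,0],"rotation":[0,0,2.1],"claw":0.5},{"delta_pos":[0.7,-2.5,0],"rotation":[0,0,2.1],"claw":0.5},{"delta_pos":[0.6,-2.5,0],"rotation":[0,0,2.1],"claw":0.5},{"delta_pos":[0.5,-2.5,0],"rotation":[0,0,2.1],"claw":0.5},{"delta_pos":[0.4,-2,0],"rotation":[0,0,2],"claw":0.5},{"delta_pos":[0,0,0],"rotation":[0,0,0],"claw":0.5},{"delta_pos":[0,0,0],"rotation":[0,0,0],"claw":0.5},{"delta_pos":[0,0,0],"rotation":[0,0,0],"claw":0.5}]'; python3 -c "
from h import *
plan((.4751,-.1917,.168),84.3,1)
s=cam('scene','s11',(330,100,450,220),5);t=cam('top','t11',(320,220,430,290),7);w=cam('wrist','w11')"
```

```text
time_s: 11.88
position: [0.4725, -0.1667, 0.1781]
tcp_rot: [-0.13, -3.137, 0.0]
ft_force: [-0.1, -0.4, -1.3]
grip_width: 0.0102
[-0.47, -2.47, 1.01] [-0.02, -0.09, 0.96]
pos [ 0.4725 -0.1667  0.1781] yaw 85.26 tool z [-0.002 -0.    -1.   ] F [-0.1 -0.4 -1.3] grip 0.0102 t 11.88
```

View pics/s11.png

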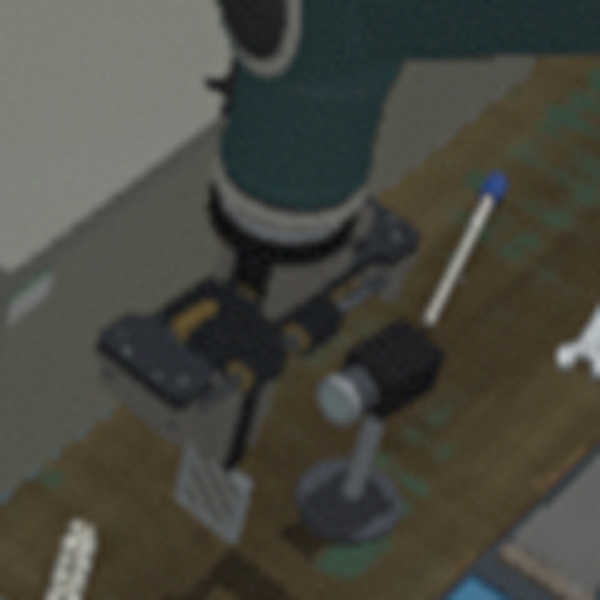

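View pics/t11.png

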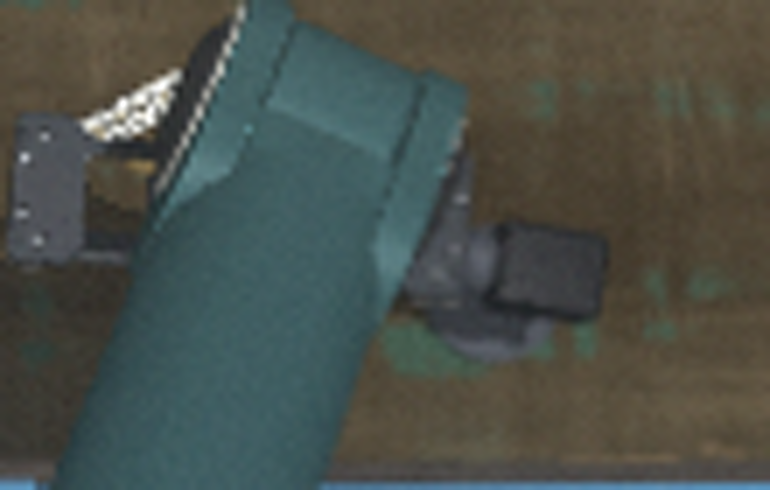

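View pics/w11.png

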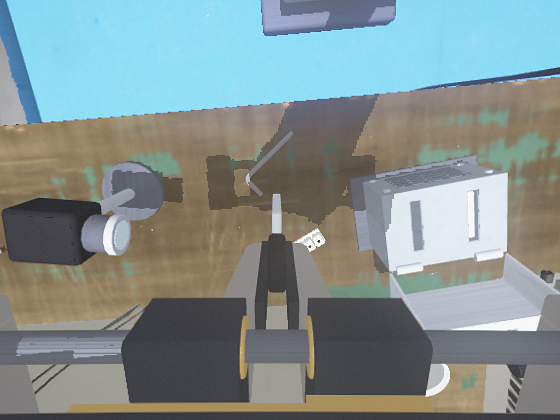

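The wrist view shows the lens barrel at about (115,235) and the foot at (132,190). I'll use it to refine the camera axis.

```bash
python3 -c "
from h import *
w=cam('wrist','w11z',(0,150,175,280),4.5)"
```

```text
(no output)
```

View pics/w11z.png

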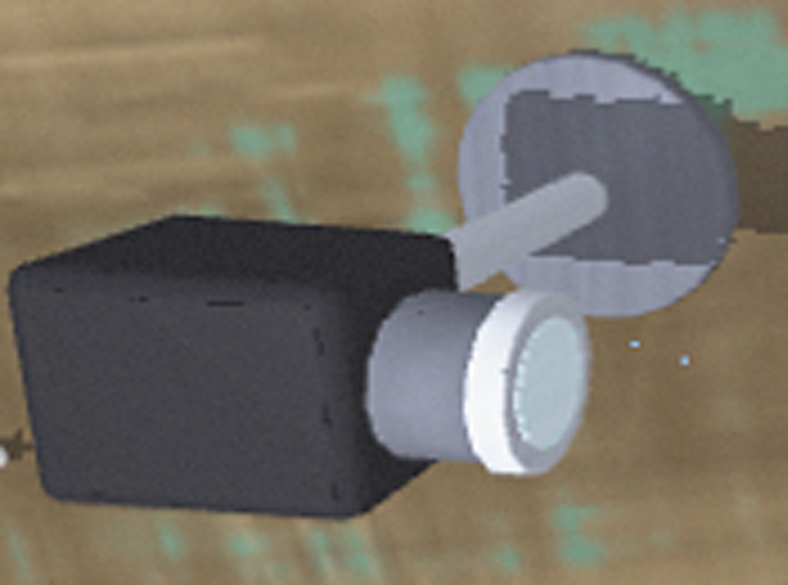

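Run:
```python
from h import *
w=cam('wrist'); t=cam("top"); s=cam("scene")
W=lambda x,y:(x/4.5-.5,150+y/4.5-.5)
q=np.array([onz(w,W(*p),.148) for p in [(325,288),(12,277),(47,497),(363,517)]]); print(q,q.mean(0))
for v in (q[0]-q[1],q[3]-q[2],q[0]-q[3],q[1]-q[2]): print(np.linalg.norm(v),np.degrees(np.arctan2(v[1],v[0])))
print("lens face at .13",onz(w,W(547,383),.13))
print("lens tri wrist+scene",tri([ray(w,W(547,383)),ray(s,(380+18.1-.5,155+24.8-.5))]))
print("foot",onz(w,W(600,185),.006))
```

```text
[[ 0.44466719 -0.30171534  0.148     ]
 [ 0.43920217 -0.34673823  0.148     ]
 [ 0.4744401  -0.35304112  0.148     ]
 [ 0.4819877  -0.30578733  0.148     ]] [ 0.46007429 -0.3268205   0.148     ]
0.045353363318843994 83.07911424938328
0.04785276295770945 80.92509172243169
0.03754200354159681 173.77316435370346
0.03579718050323246 169.8589443738015
lens face at .13 [ 0.46847363 -0.28250315  0.13      ]
lens tri wrist+scene (array([ 0.46259358, -0.2754204 ,  0.14277209]), [np.float64(0.0014697706864188365), np.float64(0.001469770686418923)])
foot [ 0.45986474 -0.32732093  0.006     ]
```

```bash
python3 -c "
from h import *
plan((.51,-.28,.255),84,5)"
```

```text
[-0.94, -2.19, -1.54] [-0.01, -0.02, 0.24]
[-0.95, -2.18, -1.54] [-0.01, -0.02, 0.24]
[-0.96, -2.18, -1.54] [-0.01, -0.02, 0.24]
[-0.97, -2.18, -1.54] [-0.01, -0.02, 0.24]
[-0.97, -2.17, -1.54] [-0.01, -0.02, 0.24]
pos [ 0.4724 -0.1671  0.1782] yaw 85.22 tool z [-0.001 -0.001 -1.   ] F [ 0.8  0.2 -1.1] grip 0.0097 t 12.22
```

```bash
python3 -m inch '[{"delta_pos":[0,0,-2.5],"rotation":[0,0,0],"claw":0.5},{"delta_pos":[-0.6,-1,-2.5],"rotation":[0,0,0.4],"claw":0.5},{"delta_pos":[-1,-2.4,-2.2],"rotation":[0,0,0.4],"claw":0.5},{"delta_pos":[-1,-2.6,0],"rotation":[0,0,0.4],"claw":0.5},{"delta_pos":[-1,-2.6,0],"rotation":[0,0,0],"claw":0.5},{"delta_pos":[0,-1.4,0],"rotation":[0,0,0],"claw":0.5},{"delta_pos":[0,0,0],"rotation":[0,0,0],"claw":0.5},{"delta_pos":[0,0,0],"rotation":[0,0,0],"claw":0.5},{"delta_pos":[0,0,0],"rotation":[0,0,0],"claw":0.5}]'; python3 -c "
from h import *
plan((.51,-.28,.255),84)
w=cam('wrist','w12');w=cam('wrist','w12z',(130,50,290,190),5)"
```

```text
time_s: 13.35
position: [0.4991, -0.2688, 0.2519]
tcp_rot: [-0.156, -3.134, -0.003]
ft_force: [0.1, 0.5, 0.3]
grip_width: 0.0098
[-1.19, -1.01, -0.32] [0.1, -0.19, 0.3]
pos [ 0.4991 -0.2688  0.2519] yaw 84.3 tool z [-0.003  0.002 -1.   ] F [0.1 0.5 0.3] grip 0.0098 t 13.35
```

View pics/w12.png

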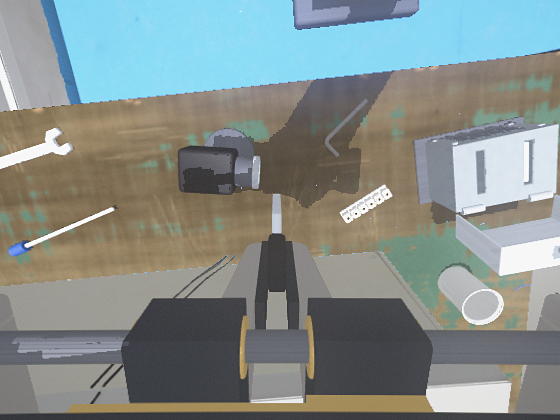

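```bash
python3 -c "
from h import *
w=cam('wrist','w13z',(170,120,280,205),7); np.save('w13.npy',w,allow_pickle=True)"
```

```text
(no output)
```

View pics/w13z.png

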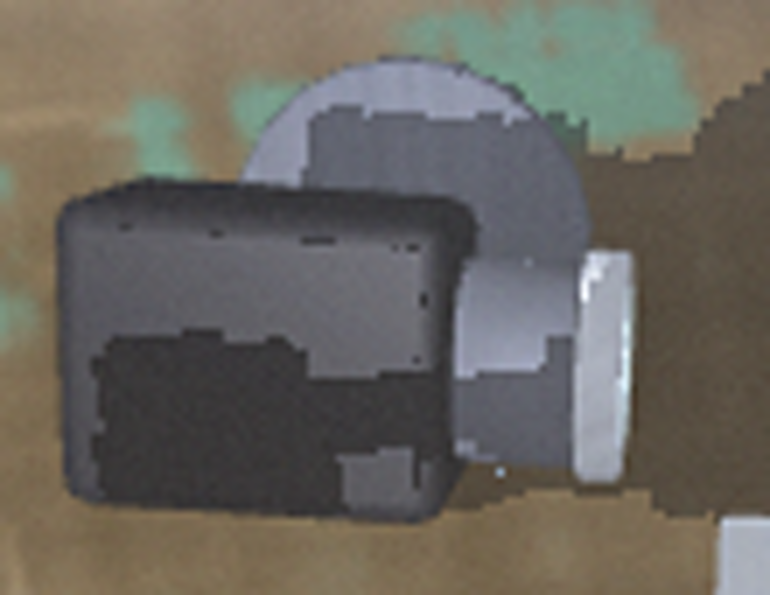

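Run:
```python
from h import *
w=np.load('w13.npy',allow_pickle=True).item()
W=lambda x,y:(170+x/7-.5,120+y/7-.5)
def ln(n,a,b,z,off=0):
    A=onz(w,W(*a),z);B=onz(w,W(*b),z);d=B-A; print(n,A[:2].round(4),B[:2].round(4),round(np.linalg.norm(d)*1e3,1),round((np.degrees(np.arctan2(d[1],d[0]))+off)%180,1))
ln("lower long edge",(95,501),(420,521),.146)
ln("upper long edge",(90,228),(420,243),.148)
ln("rear edge",(58,230),(68,470),.144,90)
ln("rim face",(634,258),(624,478),.13,90)
ln("rim rear",(584,255),(574,478),.13,90)
ln("barrel low",(465,457),(570,466),.13)
ln("barrel up",(465,262),(575,266),.13)
print("face c",onz(w,W(629,367),.13))
print("rear mid ray",onz(w,W(65,355),.146), "front mid",onz(w,W(440,378),.146))
```

```text
lower long edge [ 0.4764 -0.3511] [ 0.4832 -0.3096] 42.1 80.7
upper long edge [ 0.4416 -0.3447] [ 0.4475 -0.3042] 40.9 81.8
rear edge [ 0.4418 -0.35  ] [ 0.4724 -0.3545] 30.9 81.6
rim face [ 0.454 -0.279] [ 0.4836 -0.2838] 30.0 80.8
rim rear [ 0.453  -0.2856] [ 0.483  -0.2906] 30.4 80.5
barrel low [ 0.4786 -0.305 ] [ 0.4812 -0.2909] 14.4 79.3
barrel up [ 0.4523 -0.3014] [ 0.4543 -0.2869] 14.6 82.2
face c [ 0.46847878 -0.28131706  0.13      ]
rear mid ray [ 0.45724723 -0.35143098  0.146     ] front mid [ 0.46488604 -0.30440002  0.146     ]
```

The lens axis comes out at 81° from six edges (79–82°), with the lens face at (0.4685,-0.2813). Stepping back 47 mm gives an origin of (0.461,-0.328), which agrees with the foot measurement. The view point is therefore (0.4826,-0.1924,0.13).

```bash
python3 -m inch '[{"delta_pos":[0.2,2.4,0.5],"rotation":[0,0,0.8],"claw":0.5},{"delta_pos":[0.2,2.5,1.5],"rotation":[0,0,0.8],"claw":0.5},{"delta_pos":[0.3,1.9,2],"rotation":[0,0,0.8],"claw":0.5},{"delta_pos":[0,0.5,2],"rotation":[0,0,0.8],"claw":0.5},{"delta_pos":[0,0,1],"rotation":[0,0,0],"claw":0.5},{"delta_pos":[0,0,0],"rotation":[0,0,0],"claw":0.5},{"delta_pos":[0,0,0],"rotation":[0,0,0],"claw":0.5}]'; python3 -c "
from h import *
plan((.4826,-.1924,.168),81)"
```

```text
time_s: 14.38
position: [0.5019, -0.1931, 0.182]
tcp_rot: [0.244, 3.131, 0.002]
ft_force: [-0.6, -0.3, -0.8]
grip_width: 0.0098
[1.92, -0.23, 1.4] [0.06, 0.05, 0.1]
pos [ 0.5019 -0.1931  0.182 ] yaw 81.1 tool z [ 0.001  0.001 -1.   ] F [-0.6 -0.3 -0.8] grip 0.0098 t 14.38
```

```bash
python3 -m inch '[{"delta_pos":[1,-0.1,0.7],"rotation":[0,0,0.1],"claw":0.5},{"delta_pos":[0.8,-0.1,0.6],"rotation":[0,0,0],"claw":0.5},{"delta_pos":[0,0,0],"rotation":[0,0,0],"claw":0.5},{"delta_pos":[0,0,0],"rotation":[0,0,0],"claw":0.5},{"delta_pos":[0,0,0],"rotation":[0,0,0],"claw":0.5}]'; python3 -c "
from h import *
plan((.4826,-.1924,.168),81)"
```

```text
time_s: 15.0
position: [0.4828, -0.1934, 0.1694]
tcp_rot: [0.249, 3.129, 0.001]
ft_force: [0.0, -0.1, -0.4]
grip_width: 0.0097
[0.03, 0.09, 0.14] [0.06, 0.18, -0.1]
pos [ 0.4828 -0.1934  0.1694] yaw 80.9 tool z [ 0.003  0.001 -1.   ] F [ 0.  -0.1 -0.4] grip 0.0097 t 15.0
```

```bash
python3 -m inch '[{"delta_pos":[0,0.1,0.1],"rotation":[0,0.1,-0.1],"claw":0.5},{"delta_pos":[0,0,0],"rotation":[0,0,0],"claw":0.5},{"delta_pos":[0,0,0],"rotation":[0,0,0],"claw":0.5}]'; python3 -c "
from h import *
plan((.4826,-.1924,.168),81)
e=np.array([np.cos(np.radians(81)),np.sin(np.radians(81)),0]); x=np.array([e[1],-e[0],0]); p=np.array(arm.observe()['position'])-[0,0,.0382]
s=cam('scene','s14',(330,100,450,220),5);w=cam('wrist','w14');t=cam('top','t14')
P=[p+a*.023*x+[0,0,b*.026] for a,b in((-1,-1),(1,-1),(1,1),(-1,1))]; print(P); print(((proj(s,P)-[330,100]+.5)*5).round(0)); print(proj(w,P).round(1))
cv2.imwrite('pics/w14z.png',cv2.resize(w['image'][150:300,170:370,::-1],None,fx=4,fy=4))
"
```

```text
time_s: 15.38
position: [0.4835, -0.1923, 0.1685]
tcp_rot: [0.246, 3.13, 0.001]
ft_force: [0.2, 0.1, -0.7]
grip_width: 0.0096
[0.08, -0.03, 0.05] [0.05, 0.1, 0.03]
pos [ 0.4835 -0.1923  0.1685] yaw 81.03 tool z [ 0.002  0.001 -1.   ] F [ 0.2  0.1 -0.7] grip 0.0096 t 15.38
[array([ 0.46075864, -0.18867486,  0.10426446]), array([ 0.5061923 , -0.19587084,  0.10426446]), array([ 0.5061923 , -0.19587084,  0.15626446]), array([ 0.46075864, -0.18867486,  0.15626446])]
[[240. 518.]
 [188. 470.]
 [201. 413.]
 [255. 461.]]
[[275.6 192.3]
 [275.7 247.2]
 [275.6 279.3]
 [275.5 212.2]]
```

View pics/s14.png

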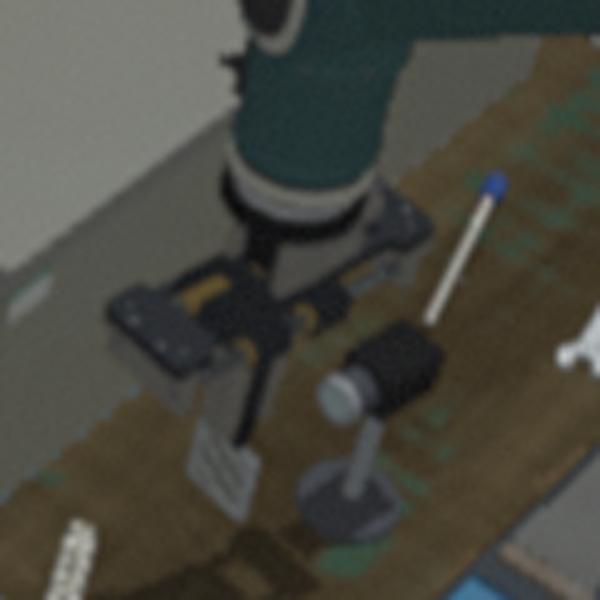

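View pics/w14.png

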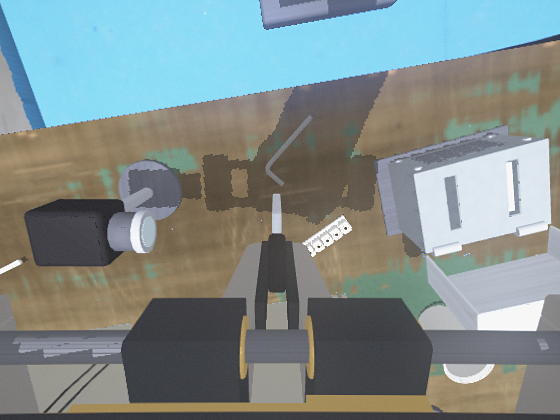

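View pics/t14.png

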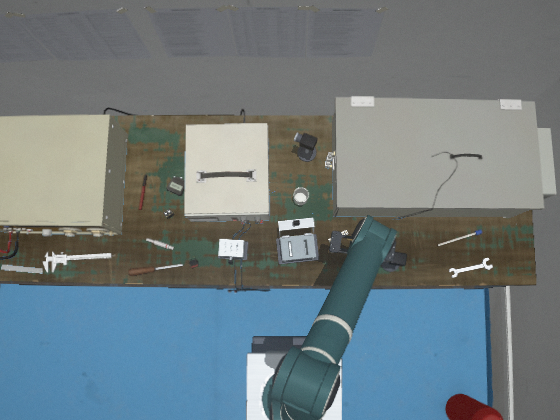

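The insert's corners in the scene view, (240,520) and (187,470), match the projected target within about 1 px. The hood is open and the blank is in its slot. Last stillness check, then I'll hand in.

```bash
python3 -c "
from h import *
for i in range(4):
    imaging.camera('top'); s=arm.observe(); print(s['position'].round(4),np.abs(s['joint_velocities']).max().round(4),round(s['grip_width'],4))
arm.finish_job()
s=arm.observe(); print(s['position'],s['time_s'])"
```

```text
[ 0.4834 -0.1923  0.1685] 0.0019 0.0096
[ 0.4834 -0.1923  0.1685] 0.0018 0.0096
[ 0.4834 -0.1923  0.1685] 0.0015 0.0097
[ 0.4834 -0.1923  0.1685] 0.0011 0.0095
the job is handed in; nothing more can be done
the job is handed in; nothing more can be done
```

I opened the hood, drew the filter insert out and handed the job in at about 15.7 s, with the arm still holding the insert in front of the inspection camera.

- **Hood:** I pinched the knob and swung the hood back to about 1.70 rad, its stop. It stayed open after I let go, and was still open in the last top and wrist pictures.
- **Insert:** I gripped it by its tab (9.8 mm opening) and lifted it straight up out of the −y slot. The blank is still in the other slot, and the hex key and terminal strip look untouched. I did not check the plug gauge or switch one by one.
- **Pose in front of the lens:** the plate centre is at about (0.483, −0.192, 0.130), about 1 mm from the view point I worked out. The face is within 0.1° of square to the measured lens axis, and the arm was still. In the scene picture the plate's corners matched their predicted positions to about one pixel.

**Checks that disagreed:** my first estimate of the lens direction, from the top view, was about 84°. A closer wrist view gave 81° from several edges that agreed (79–82°), and I used that. Camera calibration is only good to about 2 mm, so the true position could be off by that much.

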